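# Set out a shock absorber rebuild kit on the kitting board

## Robot

A 7-joint arm with a two-finger parallel gripper is mounted at the origin on the work surface. World frame = base frame: x ahead of the robot, y to its left, z up, the work surface at z = 0. Lengths are in m, angles in rad, forces in N, time in s.
With the tool pointing down it reaches from about 0.4 to 0.875 m from the base axis. Payload 19.3 kg.
Tool frame: the origin (TCP) lies on the centre line of the jaws, within the pads' length; the fingertips stand 19 mm ahead of it and the grasp point (between the pads) is the TCP; z points along the fingers, y is the line along which they close (so a half turn about z gives the same grasp; the last joint's range is limited). The gripper opens to 85 mm and grips with 20 to 120 N. Pads are 22 mm wide; open, the fingers measure 114 mm over their backs; the gripper's body (76 mm by 85 mm) begins 54 mm behind the grasp point. The pads swing forward as they close: fully open they stand 13 mm farther back than shut.
Start: joints at [-1.29, 0.521, -0.036, 1.599, 0.021, 1.021, -0.113], TCP at [0.215, 0.587, 0.25] pointing down, gripper open.
Joint ranges: [-2.91, 2.91], [-0.3, 2.13], [-1.5, 1.42], [0.17, 2.43], [-1.26, 4.41], [0.16, 1.93], [-2.52, 2.52]. Speed limits (rad/s): [1.89, 1.89, 2.39, 2.39, 3.01, 3.01, 3.01].

## Interface

Orientations are given as a unit quaternion [w, x, y, z].
In Python, from station import arm gives the robot as it stands.
- The arm moves only by the shell command python3 -m jog 'ROWS'. ROWS is JSON, one flat list of numbers, 7 for each row, row after row: the gripper's target within -1 to 1 (shut at 1, half-way at 0, fully open at -1), then the shift along the tool's x, y, z as a fraction of full scale, then the turn, a rotation vector about the tool's x, y, z as a fraction of full scale. A call has 1 to 10 rows; each row shifts and turns the commanded pose from where the row before left it, along the tool's axes as they then stand; what a row does not reach is not made up. Full scale, the value 1, is 1000 mm for a shift and pi/4 rad for a turn. A row lasts 1/12 s, in which the tool goes at most 41.7 mm and 7.16 degrees, less where a joint would pass 70% of its speed; a pose out of reach is approached as far as the arm can. A call with a number of a shift or a turn outside -1 to 1 is refused whole. A call with a gripper value outside its range is refused whole. The fingers move at their own pace and stop on an object; the grip force is fixed at half the most. Time passes only in rows, so rows that do not move let the fingers close. It gives the time, the measured TCP pose, the force, the opening and the grip force at its end, in the units of the state.
- arm.get_state(): the state, without advancing time (a new reading comes with each control period).
- arm.grab_frame(name): name is "scene" or "top"; returns the picture (400x640x3 uint8, red, green, blue); there is no depth.
- arm.camera_params(name): a dict with "camera_matrix" (3x3 intrinsics, pixels), "R" (3x3) and "t" (3): a world point X has camera coordinates R X + t. Camera axes: x right, y down, z forward; pixel columns grow to the right and rows downward; lengths in m; the calibration is good to about 2 mm. A picture is of the moment at which its call begins. camera_params takes no time and is no camera call.
- arm.hand_in(): hands the job in; it is judged then, once.
Trained networks look in the newest picture that a camera, given by its name, has taken for a name from the list of things; names that differ only in an ending like _2 or _b are one class to them, and where a whole thing is asked for, a point or a joint stands for the part that bears it (a point fixed in the world has none). Each returns a list of dicts, best first, with "confidence" (0 to 1); they miss things now and then, are a little off and sometimes report something else, mostly with a low value. They report only what shows in the picture. A call takes as long as a camera call. They do not tell look-alikes from the thing itself.
- arm.find_in(camera, name): "centre" ([x, y, z] in m, in the coordinates of the camera as it stood for that picture, good to about 4 mm: the middle of the surface that is visible of it).
- arm.trace(camera, name): "mask" (400x640 bool, what is visible of it).
- arm.place_of(camera, name): "centre" ([x, y, z] in m, in the coordinates of the camera as it stood for that picture, good to about 4 mm: a listed point, or the origin of a listed thing).
The state is a dict: "time_s": time; "q": joint angles; "qd": joint speeds; "tau": joint torques, N m; "tcp_pos": TCP position; "tcp_rot": TCP orientation; "wrist_force": force on the tool from outside, world axes, zero at the start; "moment": the same for the moment, N m; "gripper_width": finger opening in m; "finger_force": force on a finger pad.
Only numpy, scipy, OpenCV 4.12 (cv2) and the standard library are available. Lean on these libraries where they do the work, as an engineer would, in place of code of your own. Each camera call takes 0.05 s, during which the arm holds its last target. There are 200 camera calls.

## Task

Set out the shock absorber rebuild kit upright on the plywood kitting board, whose yellow stripe marks the front: the orange spring seat centred on the red pad with the yellow bump stop centred on top of it, the aluminium piston in the circle between the black reservoir and the red pad, the blue seal head in the circle directly behind the reservoir, and the green eye mount in the circle directly behind the red pad. Let go of everything, and leave the worn black bump stop and the grease tin standing where they are.

Things in the scene. Friction and masses are not known exactly. Their poses are not given: they have to be found in the camera images.
- board: Fixed plywood board, 220 (x) by 310 (y) by 12 mm. Origin: centre of its underside, on the bench; x points from the front edge (yellow stripe, nearest the robot) to the back, y along the stripe, z up. On top (z = 12) are six flat painted dark blue circles, 71 mm inside: front row x = -40, back row x = 60, at y = -110, 0, 110. Reservoir and pad cover the front row's ends, either way round; the rest are empty.
- reservoir: Black round shock absorber reservoir fixed upright on one end circle of the board's front row: foot 60 mm across, body 50 mm, 80 mm tall. Origin: centre of its underside, on the board's top; axes parallel to the board's. The circle directly behind it is centred at x = 100, y = 0 mm in its frame.
- pad: Flat round red pad, 70 mm across, 3 mm thick, fixed on the other end circle of the board's front row. Origin: centre of its underside, on the board's top (upper face at z = 3 mm); axes parallel to the board's. The circle directly behind it is centred at x = 100, y = 0 mm in its frame.
- spring_seat: Orange anodised spring seat, round and solid: flange 60 mm across and 8 mm high, on it a hub 44 mm across up to z = 26 mm with a flat top (dark dot in the centre). About 90 g. Grip the hub. Stands loose on the bench at the start. Origin: centre of its underside, z up.
- bump_stop: Yellow bump stop, round and rigid: 36 mm across from z = 0 to 12 mm, a groove 29 mm across to 16 mm, then 34 mm across to its flat top at z = 36 mm. About 30 g. Stands loose on the bench at the start. Origin: centre of its underside, z up.
- piston: Bare aluminium piston with a black band, round: 46 mm across and 24 mm high, on it a brass nut 18 mm across and 7 mm high. About 80 g. Stands loose on the bench at the start. Origin: centre of its underside, z up.
- seal_head: Blue anodised seal head, round: 44 mm across and 22 mm high, on it a step 30 mm across up to z = 32 mm. About 70 g. Stands loose on the bench at the start. Origin: centre of its underside, z up.
- eye_mount: Green eye mount: round foot 48 mm across, 10 mm high; on it an upright lug 34 mm wide (its x) and 20 mm thick (its y, flat faces), rounded top at z = 51 mm, steel-lined eye along y at z = 34. About 110 g, any yaw. Pinch the lug across its 20 mm. Stands loose on the bench at the start. Origin: centre of its underside, z up.
- old_stop: Worn black bump stop, same shape and size as the yellow one; a bystander, to be left where it stands. Stands loose on the bench at the start. Origin: centre of its underside, z up.
- grease_tin: White grease tin with blue lid, 60 mm across, 48 mm tall, 220 g; a bystander, to be left where it stands. Stands loose on the bench at the start. Origin: centre of its underside, z up.
Not all that is in view belongs to the job. What is shaped like the eye_mount but pink is not meant.

How it is judged:
At the end, for the whole second after the job is handed in: Spring seat on the pad (centres within 12 mm), bump stop on it (9 mm); piston in the front middle circle, seal head behind the reservoir, eye mount behind the pad (15 mm off centre along each board axis); resting heights within 4 mm; all five upright within 0.12 rad and at rest (horizontal distance between spring_seat and pad below 0.012 m and z of spring_seat in the frame of pad between -0.001 and 0.007 m and angle between each of spring_seat, bump_stop, piston, seal_head, eye_mount's own z axis and vertical below 0.12 rad and linear speed of each of spring_seat, bump_stop, piston, seal_head, eye_mount below 0.02 m/s and horizontal distance between bump_stop and spring_seat below 0.009 m and z of bump_stop in the frame of spring_seat between 0.022 and 0.03 m and x of piston in the frame of board between -0.055 and -0.025 m and y of piston in the frame of board between -0.015 and 0.015 m and z of piston in the frame of board between 0.008 and 0.016 m and x of seal_head in the frame of reservoir between 0.085 and 0.115 m and y of seal_head in the frame of reservoir between -0.015 and 0.015 m and z of seal_head in the frame of reservoir between -0.004 and 0.004 m and x of eye_mount in the frame of pad between 0.085 and 0.115 m and y of eye_mount in the frame of pad between -0.015 and 0.015 m and z of eye_mount in the frame of pad between -0.004 and 0.004 m); the robot touches nothing.
It fails at once if the worn black bump stop is shifted or knocked over (more than 15 mm or 0.3 rad) (distance of old_stop from where it was at the start of the episode above 0.015 m or angle between old_stop's own z axis and vertical above 0.3 rad).
It fails at once if the grease tin is shifted or knocked over (more than 15 mm or 0.3 rad) (distance of grease_tin from where it was at the start of the episode above 0.015 m or angle between grease_tin's own z axis and vertical above 0.3 rad).
It also fails if it takes over 128 s, if anything falls off the work surface, if the arm or the gripper's body presses on something with over 40 N, if the wrist force passes 120 N, or if a joint passes its speed limit or range.

## Working session

There is one attempt and no reset: what is moved stays moved. The work goes in short steps, Python scripts to look and compute and a shell command to move; the robot and the scene stay as the last step left them, time stands still between calls to the robot, and variables do not carry over. Pictures are saved under pics/ and viewed, at most 14 in all, crops included, and the job is handed in when it is done.

```bash
mkdir -p pics; ls; python3 - <<'E'
from station import arm
import cv2
for n in ("scene","top"):
    f=arm.grab_frame(n); cv2.imwrite(f"pics/{n}0.png",f[:,:,::-1])
    p=arm.camera_params(n); print(n,p)
s=arm.get_state(); print(s)
E
```

```text
pics
scene {'camera_matrix': array([[477.73095595,   0.        , 319.22123398],
       [  0.        , 477.73095595, 200.14206581],
       [  0.        ,   0.        ,   1.        ]]), 'R': array([[-5.46939757e-01,  8.37171954e-01,  1.44950846e-04],
       [ 7.29139073e-01,  4.76444961e-01, -4.91280380e-01],
       [-4.11355217e-01, -2.68595082e-01, -8.71001474e-01]]), 't': array([ 0.24384963, -0.39993543,  1.42633526])}
top {'camera_matrix': array([[373.02085221,   0.        , 314.80672899],
       [  0.        , 373.02085221, 201.07339131],
       [  0.        ,   0.        ,   1.        ]]), 'R': array([[ 0.0268551 , -0.99956076,  0.01253369],
       [-0.98886142, -0.02839968, -0.14610457],
       [ 0.14639634, -0.00847043, -0.98918975]]), 't': array([0.0267784 , 0.52709726, 0.85477962])}
{'time_s': 0.1, 'q': array([-1.29015819,  0.5219676 , -0.03632068,  1.59989613,  0.02117294,
        1.02106563, -0.11276816]), 'qd': array([-0.0003564 , -0.00301043,  0.00098073, -0.00283836,  0.00074811,
        0.00043244, -0.00040921]), 'tau': array([ 3.61090708e-03, -9.28478909e+01,  1.98439747e+00, -3.70527613e+01,
        1.82509498e-02,  5.41330766e-03, -4.29399347e-05]), 'tcp_pos': array([0.21474256, 0.58668728, 0.24979477]), 'tcp_rot': array([-6.14487859e-05,  1.74520836e-01,  9.84653366e-01, -4.72552395e-04]), 'wrist_force': array([-0.7484667 , -0.38675439,  0.93715658]), 'moment': array([-0.00536693, -0.013828  ,  0.04796353]), 'finger_force': 0.0, 'gripper_width': 0.0857819389774607}
```

View pics/scene0.png

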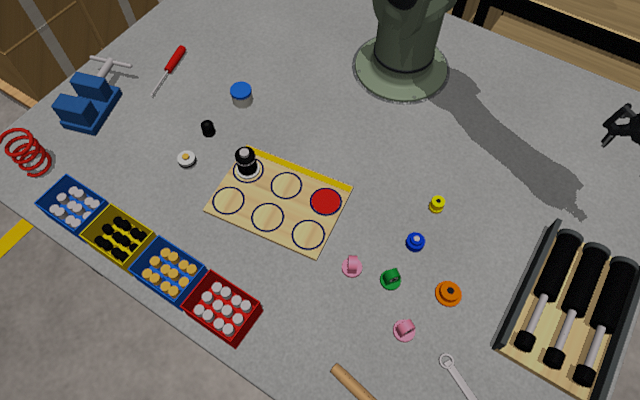

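View pics/top0.png

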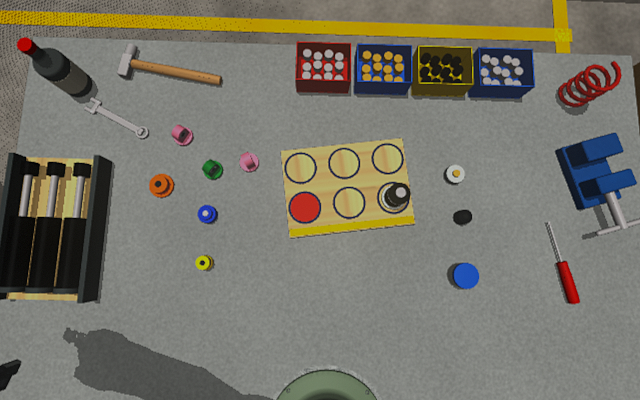

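The scene view shows orange seat (448,293), green eye mount (391,279), blue seal head (415,241), yellow stop (438,204), piston (186,158), black stop (208,128) and tin (241,91). The top view shows the same items at (161,186), (212,169), (207,214), (204,263), (455,174), (462,217) and (466,276). The pad is at (305,207) and the reservoir at (395,195).

Look-alikes:
- Eye mount: green at top (212,169); pink at (181,134) and (249,161). I choose green.
- Bump stop: yellow at (204,263), black at (462,217). I choose yellow.
- Piston: silver with brass nut at (455,174). White parts in the bins are not it.
- Seal head: small blue at (207,214), not the tin lid at (466,276).

```bash
cat > h.py <<'E'
import numpy as np, cv2
from station import arm
from scipy.optimize import minimize
SS=4
def proj(n,P):
    c=arm.camera_params(n); q=(c["R"]@np.asarray(P,float).T).T+c["t"]; q=q@c["camera_matrix"].T
    return q[:,:2]/q[:,2:]
def unproj(n,uv,z):
    c=arm.camera_params(n); d=c["R"].T@np.linalg.solve(c["camera_matrix"],[uv[0],uv[1],1]); o=-c["R"].T@c["t"]
    return (o+d*(z-o[2])/d[2])[:2]
def cyl(r,z0,z1):
    a=np.linspace(0,2*np.pi,48,endpoint=False)
    return np.vstack([np.c_[r*np.cos(a),r*np.sin(a),0*a+z] for z in(z0,z1)])
def box(x,y,z0,z1): return np.array([[i*x/2,j*y/2,k] for i in(-1,1) for j in(-1,1) for k in(z0,z1)])
a=np.linspace(0,np.pi,20)
lug=np.vstack([np.c_[.017*np.cos(a),0*a+s,.034+.017*np.sin(a)] for s in(-.01,.01)]+[box(.034,.02,.01,.034)])
M=dict(spring_seat=[cyl(.03,0,.008),cyl(.022,.008,.026)],bump_stop=[cyl(.018,0,.012),cyl(.0145,.012,.016),cyl(.017,.016,.036)],
 piston=[cyl(.023,0,.024),cyl(.009,.024,.031)],seal_head=[cyl(.022,0,.022),cyl(.015,.022,.032)],
 eye_mount=[cyl(.024,0,.01),lug],board=[box(.22,.31,0,.012)],pad=[cyl(.035,0,.003)],
 grease_tin=[cyl(.03,0,.048)])
M["old_stop"]=M["bump_stop"]
def sil(n,parts,x,y,z,yaw):
    m=np.zeros((400*SS,640*SS),np.uint8); c,s=np.cos(yaw),np.sin(yaw)
    R=np.array([[c,-s,0],[s,c,0],[0,0,1]])
    for p in parts:
        h=cv2.convexHull(np.float32(proj(n,p@R.T+[x,y,z])))
        cv2.fillConvexPoly(m,np.int32(np.round((h+.5)*SS*16-8)),1,shift=4)
    return m
def fit(masks,parts,x0,z=0.,yaws=(0.,),fityaw=False):
    big={n:cv2.resize(np.uint8(m),None,fx=SS,fy=SS,interpolation=cv2.INTER_NEAREST) for n,m in masks.items()}
    def cost(v):
        t=0
        for n,b in big.items():
            s=sil(n,parts,v[0],v[1],z,v[2] if fityaw else 0)
            t-=(s&b).sum()/max(1,(s|b).sum())
        return t/len(big)
    best=None
    for yw in yaws:
        i=[x0[0],x0[1]]+([yw] if fityaw else [])
        st=np.array([i]+[[i[k]+(0.012 if k<2 else .3)*(k==j) for k in range(len(i))] for j in range(len(i))])
        r=minimize(cost,i,method="Nelder-Mead",options=dict(initial_simplex=st,xatol=2e-4,fatol=1e-4))
        if best is None or r.fun<best.fun: best=r
    return np.round(best.x,4),round(-best.fun,3)
def traces(n,name):
    f=FR[n]; o=[]
    for d in arm.trace(n,name):
        m=d["mask"]
        if m.sum()>20: o.append((d["confidence"],m,f[m].mean(0).astype(int),np.argwhere(m).mean(0)[::-1].round()))
    return o
FR={}
def grab():
    for n in("scene","top"): FR[n]=arm.grab_frame(n)
E
cat > m0.py <<'E'
from h import *
grab()
ref=dict(top=dict(spring_seat=(161,186),bump_stop=(204,263),piston=(455,174),seal_head=(207,214),eye_mount=(212,169),board=(348,187),pad=(305,207),old_stop=(462,217),grease_tin=(466,276)),
scene=dict(spring_seat=(448,293),bump_stop=(438,204),piston=(186,158),seal_head=(415,241),eye_mount=(391,279),board=(280,202),pad=(326,201),old_stop=(208,128),grease_tin=(241,91)))
for k in ref["top"]:
    ms={}
    for n in ref:
        o=[t for t in traces(n,k) if np.hypot(*(t[3]-ref[n][k]))<(25 if k=="board" else 8)]
        if o: ms[n]=o[0][1]
        else: print("miss",n,k)
    if k=="board": ms={n:cv2.drawContours(np.zeros((400,640),np.uint8),[cv2.convexHull(np.argwhere(m)[:,::-1].astype(np.int32))],0,1,-1) for n,m in ms.items()}
    fy=k in("board","eye_mount")
    if not ms: continue
    r=fit(ms,M[k],unproj("top",ref["top"][k],.01),.012 if k=="pad" else 0.,np.arange(0,3.1,.5) if k=="eye_mount" else (-.07,.0,.1),fy)
    print(k,*r,[int(m.sum()) for m in ms.values()])
f=FR["scene"][225:345,325:485]; cv2.imwrite("pics/c1.png",cv2.resize(f,None,fx=4,fy=4,interpolation=cv2.INTER_CUBIC)[:,:,::-1])
E
python3 m0.py
```

```text
spring_seat [0.561  0.4241] 0.873 [430, 565]
bump_stop [0.3752 0.3009] 0.862 [199, 247]
miss top piston
miss scene piston
seal_head [0.4906 0.3039] 0.845 [321, 275]
eye_mount [0.6043 0.2988 2.4591] 0.875 [318, 373]
board [ 0.5715 -0.0376  0.1356] 0.966 [11242, 9791]
pad [0.5164 0.0664] 0.904 [589, 542]
old_stop [ 0.5018 -0.3196] 0.812 [226, 217]
grease_tin [ 0.3617 -0.3138] 0.898 [661, 516]
```

View pics/c1.png

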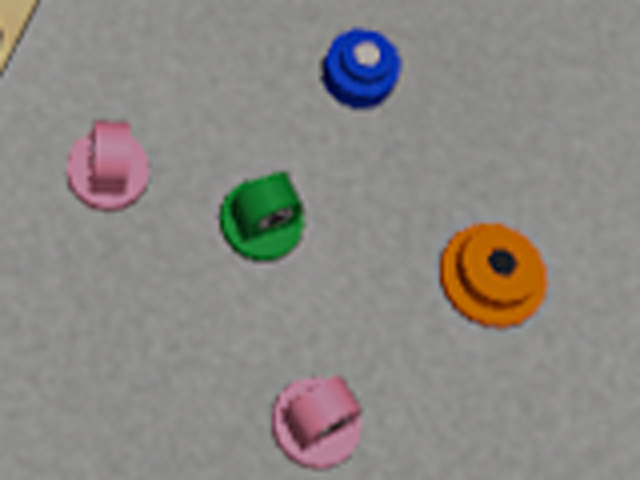

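```bash
python3 - <<'E'
from h import *
grab()
for n in FR:
    print(n,[(round(t[0],2),t[3],t[2],int(t[1].sum())) for t in traces(n,"piston")])
    u,v=dict(scene=(186,158),top=(455,174))[n]
    print(FR[n][v-8:v+9:2,u-14:u+15:2].sum(2)//3)
ms={}
for n,(u,v) in dict(scene=(186,158),top=(455,174)).items():
    f=FR[n].astype(int); g=f.sum(2)/3; yel=(f[:,:,0]-f[:,:,2]>25)
    m=np.zeros((400,640),np.uint8); w=np.s_[v-14:v+15,u-14:u+15]
    bg=cv2.GaussianBlur(FR[n],(0,0),1).sum(2)/3
    m[w]=(((g>165)|yel|(g<95))[w])
    m=cv2.morphologyEx(m,cv2.MORPH_OPEN,np.ones((2,2),np.uint8)); m=cv2.morphologyEx(m,cv2.MORPH_CLOSE,np.ones((3,3),np.uint8))
    ms[n]=m; print(m.sum())
print(fit(ms,M["piston"],unproj("top",(455,174),.015)))
c=np.hstack([cv2.resize(FR[n][v-30:v+30,u-40:u+40],None,fx=5,fy=5,interpolation=cv2.INTER_CUBIC) for n,(u,v) in dict(scene=(186,158),top=(455,174)).items()])
cv2.imwrite("pics/c2.png",c[:,:,::-1])
E
```

```text
scene [(0.63, array([187., 160.]), array([138, 134, 124]), 309)]
[[143 141 145 139 140 140 158 159 159 148 142 138 142 146 145]
 [145 142 140 140 154 181 176 177 179 176 169 137 142 143 143]
 [142 142 143 159 178 170 126 127 160 176 178 155 144 143 145]
 [139 142 143 180 177 134 134 135 102 182 177 169 151 143 144]
 [142 138 144 179 178 139 112 107  84 181 180 147  86 142 142]
 [139 145 145 180 177 182 163 163 183 178 182  50  56 148 145]
 [141 141 142 114 187 179 179 180 179 177 102  16  98 145 139]
 [141 142 140 133  70 166 168 168 121  85  23  49 123 146 141]
 [141 141 144 144  87  23  64  61  29  20  71 106 139 141 138]]
top [(0.51, array([453., 174.]), array([146, 144, 129]), 340)]
[[123 127 134 128 121 186 183 183 183 173 139 132 127 128 130]
 [135 131 123  66 182 183 180 184 184 180 184 137 131 128 127]
 [136 133  42 170 180 184 166 132 126 166 178 175 132 128 132]
 [128 111  32 177 179 189 103 127 127 124 181 182 132 129 131]
 [130  86  35 177 183 188  69 130 126 128 183 182 139 129 134]
 [126  90  33 154 183 182 151  79 100 182 182 186 121 135 131]
 [136  98  33  36 184 182 181 188 190 181 181 168 132 137 136]
 [130 140  69  30  86 185 185 179 182 185 177 121 133 130 132]
 [130 133 119  62  30  30 121 148 150 118 116 132 132 128 130]]
275
321
(array([ 0.6069, -0.3054]), np.float64(0.818))
```

View pics/c2.png

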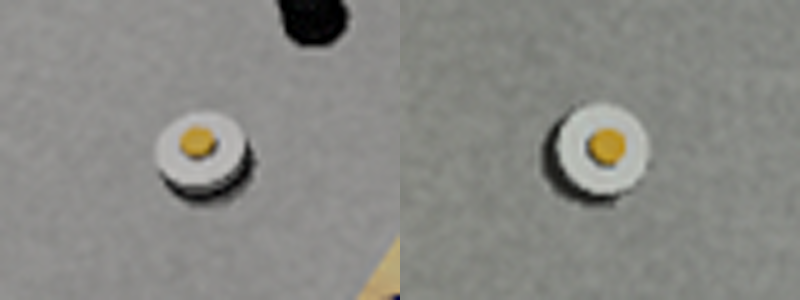

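The crop shows green at (391,279), the only green eye mount, with pink ones at either side. Orange is at (448,293) and blue at (415,241). The piston crop shows the silver disc with a brass nut at top pixel (455,174).

Positions are good, so I'll turn the tool to match the lug (51°) first.

```bash
cat > go.py <<'E'
import sys,numpy as np
from station import arm
from scipy.spatial.transform import Rotation as R
B=np.array([.5715,-.0376]);yw=.1356
def b(x,y): c,s=np.cos(yw),np.sin(yw); return B+[c*x-s*y,s*x+c*y]
T=dict(seat=[.561,.4241],stop=[.3752,.3009],seal=[.4906,.3039],eye=[.6043,.2988],piston=[.607,-.3055],
 pad=b(-.04,.11),Ppiston=b(-.04,0),Pseal=b(.06,-.11),Peye=b(.06,.11))
s=arm.get_state(); w,x,y,z=s["tcp_rot"]; r=R.from_quat([x,y,z,w]); p=s["tcp_pos"]
t,zz=sys.argv[1],float(sys.argv[2])
m=r.as_matrix(); g=np.array([*T[t],zz])
print("t",s["time_s"],"p",p.round(4),"yaw_y",np.degrees(np.arctan2(m[1,1],m[0,1])).round(1),"tilt",np.degrees(np.arccos(-m[2,2])).round(2),"w",round(s["gripper_width"],4),"F",s["wrist_force"].round(1))
d=m.T@(g-p); print("->",t,g.round(4),"tool delta mm",(1000*d).round(1),"rows",np.linalg.norm(d)/.0417)
print("fix turn (units)",((R.from_matrix(np.column_stack([[m[0,0]/np.hypot(m[0,0],m[1,0]),m[1,0]/np.hypot(m[0,0],m[1,0]),0],[m[1,0]/np.hypot(m[0,0],m[1,0]),-m[0,0]/np.hypot(m[0,0],m[1,0]),0],[0,0,-1]])).inv()*r).inv().as_rotvec()/(np.pi/4)).round(3))
E
python3 -m jog '[-1,0,0,0,0,0,0.141, -1,0,0,0,0,0,0.141, -1,0,0,0,0,0,0.141, -1,0,0,0,0,0,0]'; python3 go.py seat 0.12
```

```text
time_s: 1.63
tcp_pos: [0.2147, 0.5869, 0.2503]
tcp_rot: [0.0, 0.338, 0.941, -0.0]
wrist_force: [-0.1, -0.1, -0.0]
gripper_width: 0.0852
finger_force: 0.0
t 1.6333 p [0.2147 0.5869 0.2503] yaw_y 50.5 tilt 0.01 w 0.0852 F [-0.1 -0.1 -0. ]
-> seat [0.561  0.4241 0.12  ] tool delta mm [-370.8   94.3  130.4] rows 9.69377888254777
fix turn (units) [0. 0. 0.]
```

```bash
python3 -m jog '[-1,-0.037,0.0094,0.013,0,0,0, -1,-0.037,0.0094,0.013,0,0,0, -1,-0.037,0.0094,0.013,0,0,0, -1,-0.037,0.0094,0.013,0,0,0, -1,-0.037,0.0094,0.013,0,0,0, -1,-0.037,0.0094,0.013,0,0,0, -1,-0.037,0.0094,0.013,0,0,0, -1,-0.037,0.0094,0.013,0,0,0, -1,-0.037,0.0094,0.013,0,0,0, -1,-0.037,0.0094,0.013,0,0,0]' >/dev/null; python3 -m jog '[-1,0,0,0,0,0,0,-1,0,0,0,0,0,0]' ; python3 go.py seat 0.030
```

```text
time_s: 2.63
tcp_pos: [0.5629, 0.4239, 0.1189]
tcp_rot: [-0.0, 0.335, 0.942, -0.001]
wrist_force: [-1.4, 0.7, 0.1]
gripper_width: 0.0853
finger_force: 0.0
t 2.6333 p [0.5629 0.4239 0.1189] yaw_y 50.9 tilt 0.1 w 0.0853 F [-1.4  0.7  0.1]
-> seat [0.561  0.4241 0.03  ] tool delta mm [ 1.7 -0.9 88.9] rows 2.1335300178899486
fix turn (units) [-0.002  0.001 -0.   ]
```

```bash
python3 -m jog '[-1,0.001,-0.001,0.03,0,0,0, -1,0,0,0.03,0,0,0, -1,0,0,0.02,0,0,0, -1,0,0,0.009,0,0,0, 1,0,0,0,0,0,0, 1,0,0,0,0,0,0, 1,0,0,0,0,0,0, 1,0,0,0,0,0,0, 1,0,0,0,0,0,0, 1,0,0,0,0,0,0]'; python3 -m jog '[1,0,0,0,0,0,0,1,0,0,0,0,0,0,1,0,0,0,0,0,0,1,0,0,0,0,0,0]';  python3 go.py seat 0.030
```

```text
time_s: 3.47
tcp_pos: [0.5603, 0.4269, 0.0336]
tcp_rot: [0.001, 0.335, 0.942, 0.001]
wrist_force: [-3.5, -1.5, 9.9]
gripper_width: 0.0415
finger_force: 59.3
time_s: 3.8
tcp_pos: [0.5604, 0.4269, 0.0336]
tcp_rot: [0.001, 0.335, 0.942, 0.001]
wrist_force: [-2.8, -2.5, 10.1]
gripper_width: 0.0416
finger_force: 59.3
t 3.8 p [0.5604 0.4269 0.0336] yaw_y 50.9 tilt 0.15 w 0.0416 F [-2.8 -2.5 10.1]
-> seat [0.561  0.4241 0.03  ] tool delta mm [-2.3 -1.8  3.6] rows 0.11079784062242964
fix turn (units) [0.003 0.    0.   ]
```

```bash
python3 -m jog '[1,0,0,-0.02,0,0,0,1,0,0,-0.04,0,0,0,1,0,0,-0.04,0,0,0,1,0,0,0,0,0,0,1,0,0,0,0,0,0]';  python3 go.py pad 0.110
```

```text
time_s: 4.22
tcp_pos: [0.561, 0.4272, 0.1352]
tcp_rot: [0.001, 0.335, 0.942, 0.003]
wrist_force: [-0.2, 0.0, -1.8]
gripper_width: 0.0411
finger_force: 61.0
t 4.2167 p [0.561  0.4272 0.1352] yaw_y 50.9 tilt 0.34 w 0.0411 F [-0.2  0.  -1.8]
-> pad [0.517 0.066 0.11 ] tool delta mm [-193.8 -308.1   23.6] rows 8.746568628366902
fix turn (units) [0.007 0.001 0.   ]
```

```bash
python3 -m jog '[1,-0.0213,-0.0342,0.0026,0,0,0,1,-0.0213,-0.0342,0.0026,0,0,0,1,-0.0213,-0.0342,0.0026,0,0,0,1,-0.0213,-0.0342,0.0026,0,0,0,1,-0.0213,-0.0342,0.0026,0,0,0,1,-0.0213,-0.0342,0.0026,0,0,0,1,-0.0213,-0.0342,0.0026,0,0,0,1,-0.0213,-0.0342,0.0026,0,0,0,1,-0.0213,-0.0342,0.0026,0,0,0,1,0,0,0,0,0,0]' >/dev/null; python3 -m jog '[1,0,0,0,0,0,0,1,0,0,0,0,0,0]';  python3 go.py pad 0.049
```

```text
time_s: 5.22
tcp_pos: [0.5142, 0.0668, 0.1079]
tcp_rot: [-0.0, 0.335, 0.942, 0.0]
wrist_force: [0.2, 0.7, -0.6]
gripper_width: 0.0411
finger_force: 61.2
t 5.2167 p [0.5142 0.0668 0.1079] yaw_y 50.9 tilt 0.02 w 0.0411 F [ 0.2  0.7 -0.6]
-> pad [0.517 0.066 0.049] tool delta mm [-2.7  1.1 58.9] rows 1.4133451468964295
fix turn (units) [ 0. -0. -0.]
```

```bash
python3 -m jog '[1,-0.0005,0.001,0.025,0,0,0,1,0,0,0.02,0,0,0,1,0,0,0.008,0,0,0,1,0,0,0.004,0,0,0,1,0,0,0.001,0,0,0,1,0,0,0,0,0,0]'; python3 -m jog '[-1,0,0,0,0,0,0,-1,0,0,0,0,0,0,-1,0,0,0,0,0,0,-1,0,0,0,0,0,0,-1,0,0,-0.02,0,0,0,-1,0,0,-0.03,0,0,0,-1,0,0,-0.03,0,0,0,-1,0,0,-0.03,0,0,0,-1,0,0,0,0,0,0]';python3 go.py stop 0.12
```

```text
time_s: 5.72
tcp_pos: [0.5154, 0.0674, 0.0503]
tcp_rot: [0.0, 0.335, 0.942, 0.0]
wrist_force: [0.3, 0.3, -0.8]
gripper_width: 0.0415
finger_force: 61.2
time_s: 6.47
tcp_pos: [0.5173, 0.0671, 0.165]
tcp_rot: [0.003, 0.335, 0.942, 0.002]
wrist_force: [0.8, 0.1, 1.1]
gripper_width: 0.0854
finger_force: 0.0
t 6.4667 p [0.5173 0.0671 0.165 ] yaw_y 50.8 tilt 0.4 w 0.0854 F [0.8 0.1 1.1]
-> stop [0.3752 0.3009 0.12  ] tool delta mm [258.   91.3  44.4] rows 6.64882701625061
fix turn (units) [0.007 0.005 0.   ]
```

```bash
python3 -m jog '[-1,0.0368,0.013,0.0063,0,0,0,-1,0.0368,0.013,0.0063,0,0,0,-1,0.0368,0.013,0.0063,0,0,0,-1,0.0368,0.013,0.0063,0,0,0,-1,0.0368,0.013,0.0063,0,0,0,-1,0.0368,0.013,0.0063,0,0,0,-1,0.0368,0.013,0.0063,0,0,0,-1,0,0,0,0,0,0,-1,0,0,0,0,0,0,-1,0,0,0,0,0,0]' >/dev/null; python3 go.py stop 0.040
python3 - <<'E'
from h import *
grab()
ms={}
for n,u in dict(top=(305,207),scene=(326,201)).items():
    o=[t for t in traces(n,"spring_seat") if np.hypot(*(t[3]-u))<15]
    if o: ms[n]=o[0][1]; print(n,o[0][0],o[0][3])
    o=[t for t in traces(n,"pad") if np.hypot(*(t[3]-u))<15]
if ms: print(fit(ms,M["spring_seat"],[.517,.066],.015))
c=np.hstack([cv2.resize(FR[n][v-30:v+30,u-40:u+40],None,fx=5,fy=5,interpolation=cv2.INTER_CUBIC) for n,(u,v) in dict(scene=(326,195),top=(305,207)).items()])
cv2.imwrite("pics/c3.png",c[:,:,::-1])
E
```

```text
t 7.3 p [0.3729 0.2998 0.1159] yaw_y 50.9 tilt 0.02 w 0.0852 F [-0.3  0.1  0.5]
-> stop [0.3752 0.3009 0.04  ] tool delta mm [-1.   2.3 75.9] rows 1.8211106759098292
fix turn (units) [-0.  0. -0.]
top 0.65 [304. 206.]
scene 0.95 [325. 201.]
(array([0.5181, 0.0663]), np.float64(0.865))
```

View pics/c3.png

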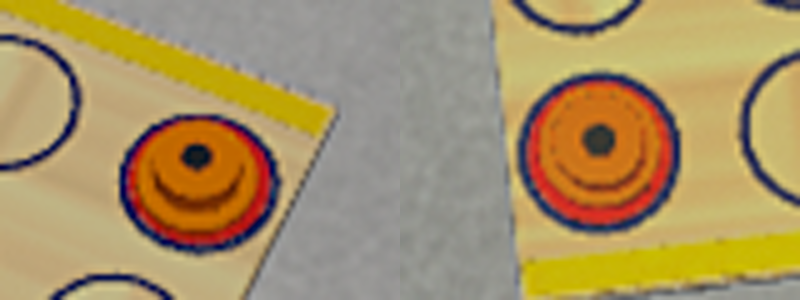

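The crop shows the orange seat upright and centred on the red pad (scene about (325,198), top about (304,207)). The fit gives a 1 mm error. Next is the stop.

```bash
python3 -m jog '[-1,-0.001,0.002,0.03,0,0,0, -1,0,0,0.028,0,0,0, -1,0,0,0.012,0,0,0, -1,0,0,0.005,0,0,0, 1,0,0,0,0,0,0, 1,0,0,0,0,0,0, 1,0,0,0,0,0,0, 1,0,0,0,0,0,0, 1,0,0,0,0,0,0, 1,0,0,0,0,0,0]'; python3 -m jog '[1,0,0,0,0,0,0,1,0,0,0,0,0,0,1,0,0,0,0,0,0]';  python3 go.py stop 0.040; python3 -m jog '[1,0,0,-0.02,0,0,0,1,0,0,-0.04,0,0,0,1,0,0,-0.04,0,0,0,1,0,0,0,0,0,0,1,0,0,0,0,0,0]';  python3 go.py pad 0.130
```

```text
time_s: 8.43
tcp_pos: [0.3753, 0.3013, 0.042]
tcp_rot: [0.0, 0.335, 0.942, 0.001]
wrist_force: [-1.6, -1.3, 17.0]
gripper_width: 0.0315
finger_force: 57.9
time_s: 8.68
tcp_pos: [0.3753, 0.3013, 0.042]
tcp_rot: [0.0, 0.335, 0.942, 0.001]
wrist_force: [-2.3, -2.3, 16.1]
gripper_width: 0.0314
finger_force: 57.9
t 8.6833 p [0.3753 0.3013 0.042 ] yaw_y 50.9 tilt 0.1 w 0.0314 F [-2.3 -2.3 16.1]
-> stop [0.3752 0.3009 0.04  ] tool delta mm [-0.2 -0.4  2. ] rows 0.048672713002195535
fix turn (units) [0.002 0.    0.   ]
time_s: 9.1
tcp_pos: [0.3757, 0.3018, 0.1433]
tcp_rot: [0.001, 0.335, 0.942, 0.002]
wrist_force: [-0.6, -0.0, -1.2]
gripper_width: 0.0311
finger_force: 59.8
t 9.1 p [0.3757 0.3018 0.1433] yaw_y 50.9 tilt 0.29 w 0.0311 F [-0.6 -0.  -1.2]
-> pad [0.517 0.066 0.13 ] tool delta mm [-258.5  -93.8   12.9] rows 6.600880297584598
fix turn (units) [0.006 0.001 0.   ]
```

```bash
sed -i 's/^ pad=b/ stk=[.5181,.0663],pad=b/' go.py; python3 -m jog '[1,-0.037,-0.0133,0.0018,0,0,0,1,-0.037,-0.0133,0.0018,0,0,0,1,-0.037,-0.0133,0.0018,0,0,0,1,-0.037,-0.0133,0.0018,0,0,0,1,-0.037,-0.0133,0.0018,0,0,0,1,-0.037,-0.0133,0.0018,0,0,0,1,-0.037,-0.0133,0.0018,0,0,0,1,0,0,0,0,0,0,1,0,0,0,0,0,0,1,0,0,0,0,0,0]' >/dev/null; python3 go.py stk 0.0835
```

```text
t 9.9333 p [0.5163 0.0653 0.1275] yaw_y 50.8 tilt 0.08 w 0.0314 F [ 0.   0.9 -1.4]
-> stk [0.5181 0.0663 0.0835] tool delta mm [-0.8  1.9 44. ] rows 1.055494083014039
fix turn (units) [-0.001 -0.001  0.   ]
```

```bash
python3 -m jog '[1,-0.001,0.0018,0.015,0,0,0,1,0,0,0.015,0,0,0,1,0,0,0.009,0,0,0,1,0,0,0.004,0,0,0,1,0,0,0,0,0,0,1,0,0,0,0,0,0]'; python3 go.py stk 0.0835; python3 -m jog '[1,0,0,0.001,0,0,0,1,0,0,0,0,0,0,-0.5,0,0,0,0,0,0,-1,0,0,0,0,0,0,-1,0,0,0,0,0,0,-1,0,0,0,0,0,0,-1,0,0,-0.02,0,0,0,-1,0,0,-0.03,0,0,0,-1,0,0,-0.03,0,0,0,-1,0,0,0,0,0,0]';python3 go.py seal 0.12
```

```text
time_s: 10.43
tcp_pos: [0.5188, 0.0665, 0.0854]
tcp_rot: [-0.0, 0.335, 0.942, -0.0]
wrist_force: [-0.6, -0.4, -1.2]
gripper_width: 0.0314
finger_force: 59.8
t 10.4333 p [0.5188 0.0665 0.0854] yaw_y 50.9 tilt 0.01 w 0.0314 F [-0.6 -0.4 -1.2]
-> stk [0.5181 0.0663 0.0835] tool delta mm [ 0.4 -0.6  1.9] rows 0.04868035204251847
fix turn (units) [-0. -0.  0.]
time_s: 11.27
tcp_pos: [0.5209, 0.0663, 0.1689]
tcp_rot: [0.003, 0.335, 0.942, 0.002]
wrist_force: [1.1, 0.5, 1.0]
gripper_width: 0.0854
finger_force: 0.0
t 11.2667 p [0.5209 0.0663 0.1689] yaw_y 50.8 tilt 0.36 w 0.0854 F [1.1 0.5 1. ]
-> seal [0.4906 0.3039 0.12  ] tool delta mm [173.8 164.9  49.1] rows 5.863445241747217
fix turn (units) [0.006 0.005 0.   ]
```

```bash
python3 -m jog '[-1,0.029,0.0275,0.0075,0,0,0,-1,0.029,0.0275,0.0075,0,0,0,-1,0.029,0.0275,0.0075,0,0,0,-1,0.029,0.0275,0.0075,0,0,0,-1,0.029,0.0275,0.0075,0,0,0,-1,0.029,0.0275,0.0075,0,0,0,-1,0,0,0,0,0,0,-1,0,0,0,0,0,0,-1,0,0,0,0,0,0]' >/dev/null; python3 go.py seal 0.030
python3 - <<'E'
from h import *
grab()
ms={}
for n,u in dict(top=(303,207),scene=(326,193)).items():
    o=[t for t in traces(n,"bump_stop") if np.hypot(*(t[3]-u))<15]
    if o: ms[n]=o[0][1]; print(n,o[0][0],o[0][3])
if ms: print(fit(ms,M["bump_stop"],[.518,.066],.041))
c=np.hstack([cv2.resize(FR[n][v-30:v+30,u-40:u+40],None,fx=5,fy=5,interpolation=cv2.INTER_CUBIC) for n,(u,v) in dict(scene=(326,195),top=(305,207)).items()])
cv2.imwrite("pics/c4.png",c[:,:,::-1])
E
```

```text
t 12.0167 p [0.488  0.3035 0.1191] yaw_y 50.9 tilt 0.04 w 0.0854 F [-0.4 -0.3  0.5]
-> seal [0.4906 0.3039 0.03  ] tool delta mm [-1.7  2.  89.1] rows 2.136577356956675
fix turn (units) [-0.001  0.    -0.   ]
top 0.72 [304. 203.]
scene 0.57 [325. 193.]
(array([0.5208, 0.0663]), np.float64(0.854))
```

View pics/c4.png

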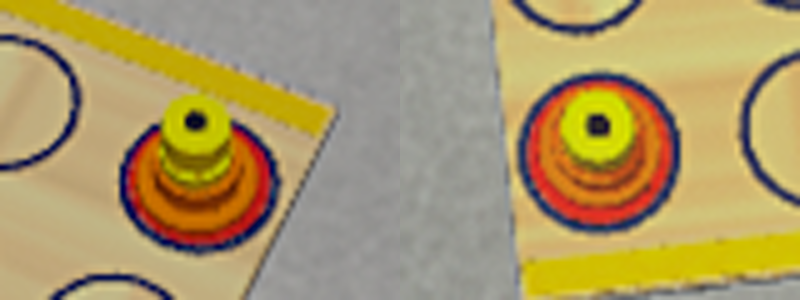

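The yellow stop stands upright on the seat (scene (325,193), top (304,203)), about 3 mm off centre. Now the seal head.

```bash
python3 -m jog '[-1,-0.0015,0.002,0.035,0,0,0, -1,0,0,0.032,0,0,0, -1,0,0,0.016,0,0,0, -1,0,0,0.006,0,0,0, 1,0,0,0,0,0,0, 1,0,0,0,0,0,0, 1,0,0,0,0,0,0, 1,0,0,0,0,0,0, 1,0,0,0,0,0,0, 1,0,0,0,0,0,0]'; python3 -m jog '[1,0,0,0,0,0,0,1,0,0,0,0,0,0]';  python3 go.py seal 0.030; python3 -m jog '[1,0,0,-0.03,0,0,0,1,0,0,-0.04,0,0,0,1,0,0,-0.04,0,0,0,1,0,0,-0.03,0,0,0,1,0,0,0,0,0,0,1,0,0,0,0,0,0]';  python3 go.py Pseal 0.17
```

```text
time_s: 13.05
tcp_pos: [0.4912, 0.3048, 0.0321]
tcp_rot: [0.001, 0.335, 0.942, 0.001]
wrist_force: [-2.1, -1.7, 14.6]
gripper_width: 0.0411
finger_force: 58.6
time_s: 13.22
tcp_pos: [0.4913, 0.3048, 0.0321]
tcp_rot: [0.001, 0.335, 0.942, 0.001]
wrist_force: [-2.5, -1.7, 15.5]
gripper_width: 0.041
finger_force: 58.6
t 13.2167 p [0.4913 0.3048 0.0321] yaw_y 50.8 tilt 0.13 w 0.041 F [-2.5 -1.7 15.5]
-> seal [0.4906 0.3039 0.03  ] tool delta mm [-0.1 -1.1  2.1] rows 0.0568319590759483
fix turn (units) [0.003 0.001 0.   ]
time_s: 13.72
tcp_pos: [0.4913, 0.305, 0.173]
tcp_rot: [0.001, 0.335, 0.942, 0.002]
wrist_force: [-0.1, -0.3, -0.6]
gripper_width: 0.0408
finger_force: 61.0
t 13.7167 p [0.4913 0.305  0.173 ] yaw_y 50.9 tilt 0.27 w 0.0408 F [-0.1 -0.3 -0.6]
-> Pseal [ 0.6458 -0.1385  0.17  ] tool delta mm [-399.8 -246.4    2.3] rows 11.26268518995405
fix turn (units) [0.006 0.001 0.   ]
```

```bash
python3 -m jog '[1,-0.0333,-0.0205,0,0,0,0,1,-0.0333,-0.0205,0,0,0,0,1,-0.0333,-0.0205,0,0,0,0,1,-0.0333,-0.0205,0,0,0,0,1,-0.0333,-0.0205,0,0,0,0,1,-0.0333,-0.0205,0,0,0,0,1,-0.0333,-0.0205,0,0,0,0,1,-0.0333,-0.0205,0,0,0,0,1,-0.0333,-0.0205,0,0,0,0,1,-0.0333,-0.0205,0,0,0,0]' >/dev/null; python3 -m jog '[1,-0.0333,-0.0205,0,0,0,0,1,-0.0333,-0.0205,0,0,0,0,1,0,0,0,0,0,0,1,0,0,0,0,0,0,1,0,0,0,0,0,0]' >/dev/null; python3 go.py Pseal 0.0445
```

```text
t 14.9667 p [ 0.6446 -0.1381  0.1694] yaw_y 50.9 tilt 0.09 w 0.0411 F [-0.2  1.2 -0.1]
-> Pseal [ 0.6458 -0.1385  0.0445] tool delta mm [ -1.3   0.5 124.9] rows 2.994366436570835
fix turn (units) [-0.    -0.002  0.   ]
```

```bash
python3 -m jog '[1,-0.001,0.0005,0.038,0,0,0,1,0,0,0.038,0,0,0,1,0,0,0.03,0,0,0,1,0,0,0.012,0,0,0,1,0,0,0.005,0,0,0,1,0,0,0.001,0,0,0,1,0,0,0,0,0,0]';python3 go.py Pseal 0.0445; python3 -m jog '[0.05,0,0,0.0,0,0,0,-0.5,0,0,0,0,0,0,-0.5,0,0,0,0,0,0,-0.5,0,0,0,0,0,0,-0.5,0,0,-0.02,0,0,0,-0.5,0,0,-0.03,0,0,0,-0.5,0,0,-0.03,0,0,0,-0.5,0,0,-0.04,0,0,0,-0.5,0,0,0,0,0,0]';python3 go.py piston 0.12
```

```text
time_s: 15.55
tcp_pos: [0.647, -0.1385, 0.0476]
tcp_rot: [0.001, 0.335, 0.942, 0.0]
wrist_force: [-0.6, -0.8, -0.8]
gripper_width: 0.0412
finger_force: 61.1
t 15.55 p [ 0.647  -0.1385  0.0476] yaw_y 50.9 tilt 0.09 w 0.0412 F [-0.6 -0.8 -0.8]
-> Pseal [ 0.6458 -0.1385  0.0445] tool delta mm [ 1.  -0.7  3.1] rows 0.07953859476477368
fix turn (units) [0.001 0.002 0.   ]
time_s: 16.3
tcp_pos: [0.6491, -0.1396, 0.1738]
tcp_rot: [0.005, 0.335, 0.942, 0.001]
wrist_force: [1.0, -0.0, 0.9]
gripper_width: 0.064
finger_force: 0.0
t 16.3 p [ 0.6491 -0.1396  0.1738] yaw_y 50.8 tilt 0.55 w 0.064 F [ 1.  -0.   0.9]
-> piston [ 0.607  -0.3055  0.12  ] tool delta mm [ -71.7 -155.5   53.7] rows 4.3019886736126445
fix turn (units) [0.006 0.01  0.   ]
```

```bash
python3 -m jog '[-0.6,-0.0143,-0.0311,0.0105,0,0,0,-0.6,-0.0143,-0.0311,0.0105,0,0,0,-0.6,-0.0143,-0.0311,0.0105,0,0,0,-0.6,-0.0143,-0.0311,0.0105,0,0,0,-0.6,-0.0143,-0.0311,0.0105,0,0,0,-0.6,0,0,0,0,0,0,-0.6,0,0,0,0,0,0,-0.6,0,0,0,0,0,0]' ; python3 go.py piston 0.032
python3 - <<'E'
from h import *
grab()
ms={}
u0={n:proj(n,[[.647,-.1385,.022]])[0] for n in("top","scene")}
for n,u in u0.items():
    o=[t for t in traces(n,"seal_head") if np.hypot(*(t[3]-u))<15]
    if o: ms[n]=o[0][1]; print(n,o[0][0],o[0][3])
if ms: print(fit(ms,M["seal_head"],[.647,-.1385],.012))
c=np.hstack([cv2.resize(FR[n][int(v)-30:int(v)+30,int(u)-40:int(u)+40],None,fx=5,fy=5,interpolation=cv2.INTER_CUBIC) for n,(u,v) in u0.items()])
cv2.imwrite("pics/c5.png",c[:,:,::-1])
E
```

```text
time_s: 16.97
tcp_pos: [0.6038, -0.3042, 0.1138]
tcp_rot: [0.0, 0.335, 0.942, 0.0]
wrist_force: [0.5, 0.4, 0.9]
gripper_width: 0.0682
finger_force: 0.0
t 16.9667 p [ 0.6038 -0.3042  0.1138] yaw_y 50.9 tilt 0.03 w 0.0682 F [0.5 0.4 0.9]
-> piston [ 0.607  -0.3055  0.032 ] tool delta mm [-3.3  1.  81.8] rows 1.9641685683083931
fix turn (units) [0.001 0.    0.   ]
top 0.56 [389. 156.]
scene 0.5 [226. 199.]
(array([ 0.6488, -0.1393]), np.float64(0.873))
```

View pics/c5.png

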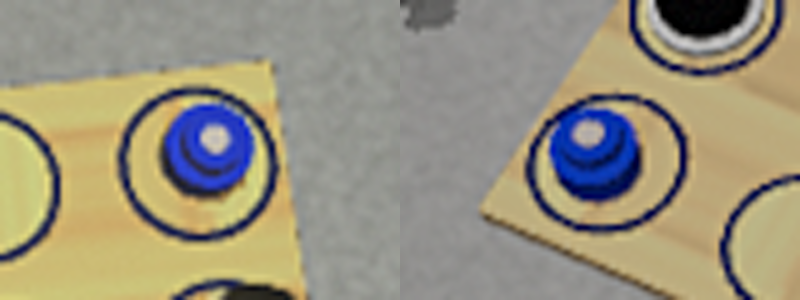

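The blue head is upright inside the circle behind the reservoir (top (389,156)), about 3 mm off. Now the piston.

```bash
python3 -m jog '[-0.6,-0.003,0.001,0.035,0,0,0, -0.6,0,0,0.03,0,0,0, -0.6,0,0,0.012,0,0,0, -0.6,0,0,0.004,0,0,0, 1,0,0,0,0,0,0, 1,0,0,0,0,0,0, 1,0,0,0,0,0,0, 1,0,0,0,0,0,0, 1,0,0,0,0,0,0, 1,0,0,0,0,0,0]'; python3 go.py piston 0.030; python3 -m jog '[1,0,0,-0.03,0,0,0,1,0,0,-0.04,0,0,0,1,0,0,-0.04,0,0,0,1,0,0,-0.035,0,0,0,1,0,0,0,0,0,0,1,0,0,0,0,0,0]';  python3 go.py Ppiston 0.17
```

```text
time_s: 18.0
tcp_pos: [0.6075, -0.3061, 0.0347]
tcp_rot: [0.001, 0.335, 0.942, -0.0]
wrist_force: [-1.7, 0.5, 9.0]
gripper_width: 0.0426
finger_force: 61.4
t 18.0 p [ 0.6075 -0.3061  0.0347] yaw_y 50.9 tilt 0.15 w 0.0426 F [-1.7  0.5  9. ]
-> piston [ 0.607  -0.3055  0.03  ] tool delta mm [0.7 0.2 4.7] rows 0.11341528760942451
fix turn (units) [0.001 0.003 0.   ]
time_s: 18.5
tcp_pos: [0.6076, -0.3062, 0.1812]
tcp_rot: [0.003, 0.335, 0.942, -0.0]
wrist_force: [0.4, 0.1, -1.2]
gripper_width: 0.0428
finger_force: 60.9
t 18.5 p [ 0.6076 -0.3062  0.1812] yaw_y 50.9 tilt 0.29 w 0.0428 F [ 0.4  0.1 -1.2]
-> Ppiston [ 0.5319 -0.043   0.17  ] tool delta mm [224.9 156.3  10.3] rows 6.573381057978378
fix turn (units) [0.002 0.006 0.   ]
```

```bash
python3 -m jog '[1,0.0321,0.0223,0.001,0,0,0,1,0.0321,0.0223,0.001,0,0,0,1,0.0321,0.0223,0.001,0,0,0,1,0.0321,0.0223,0.001,0,0,0,1,0.0321,0.0223,0.001,0,0,0,1,0.0321,0.0223,0.001,0,0,0,1,0.0321,0.0223,0.001,0,0,0,1,0,0,0,0,0,0,1,0,0,0,0,0,0,1,0,0,0,0,0,0]' >/dev/null; python3 go.py Ppiston 0.0465
```

```text
t 19.3333 p [ 0.5306 -0.0429  0.1705] yaw_y 50.9 tilt 0.03 w 0.0426 F [ 0.8  0.2 -0.4]
-> Ppiston [ 0.5319 -0.043   0.0465] tool delta mm [ -1.    0.8 124. ] rows 2.9740345671732986
fix turn (units) [-0.001 -0.     0.   ]
```

```bash
python3 -m jog '[1,-0.001,0.0005,0.038,0,0,0,1,0,0,0.038,0,0,0,1,0,0,0.03,0,0,0,1,0,0,0.012,0,0,0,1,0,0,0.005,0,0,0,1,0,0,0.001,0,0,0,1,0,0,0,0,0,0]';python3 go.py Ppiston 0.0465; python3 -m jog '[0.05,0,0,0.001,0,0,0,-0.5,0,0,0,0,0,0,-0.5,0,0,0,0,0,0,-0.5,0,0,0,0,0,0,-0.5,0,0,-0.02,0,0,0,-0.5,0,0,-0.03,0,0,0,-0.5,0,0,-0.03,0,0,0,-0.5,0,0,-0.04,0,0,0,-0.5,0,0,0,0,0,0]';python3 go.py eye 0.15
```

```text
time_s: 19.92
tcp_pos: [0.5323, -0.0439, 0.0475]
tcp_rot: [0.0, 0.336, 0.942, -0.0]
wrist_force: [-0.2, -0.6, -0.1]
gripper_width: 0.0427
finger_force: 61.0
t 19.9167 p [ 0.5323 -0.0439  0.0475] yaw_y 50.8 tilt 0.04 w 0.0427 F [-0.2 -0.6 -0.1]
-> Ppiston [ 0.5319 -0.043   0.0465] tool delta mm [0.9 0.4 1. ] rows 0.03440440422718384
fix turn (units) [0.    0.001 0.   ]
time_s: 20.67
tcp_pos: [0.5344, -0.0433, 0.1721]
tcp_rot: [0.004, 0.335, 0.942, 0.001]
wrist_force: [2.1, -0.9, 0.8]
gripper_width: 0.0642
finger_force: 0.0
t 20.6667 p [ 0.5344 -0.0433  0.1721] yaw_y 50.8 tilt 0.47 w 0.0642 F [ 2.1 -0.9  0.8]
-> eye [0.6043 0.2988 0.15  ] tool delta mm [162.  309.2  22.7] rows 8.389122304141551
fix turn (units) [0.007 0.008 0.   ]
```

```bash
python3 -m jog '[-0.6,0.018,0.0343,0.0025,0,0,0,-0.6,0.018,0.0343,0.0025,0,0,0,-0.6,0.018,0.0343,0.0025,0,0,0,-0.6,0.018,0.0343,0.0025,0,0,0,-0.6,0.018,0.0343,0.0025,0,0,0,-0.6,0.018,0.0343,0.0025,0,0,0,-0.6,0.018,0.0343,0.0025,0,0,0,-0.6,0.018,0.0343,0.0025,0,0,0,-0.6,0.018,0.0343,0.0025,0,0,0,-0.6,0,0,0,0,0,0]' >/dev/null; python3 -m jog '[-0.6,0,0,0,0,0,0,-0.6,0,0,0,0,0,0]' ; python3 go.py eye 0.043
python3 - <<'E'
from h import *
grab()
ms={}
u0={n:proj(n,[[.532,-.043,.022]])[0] for n in("top","scene")}
for n,u in u0.items():
    o=[t for t in traces(n,"piston") if np.hypot(*(t[3]-u))<15]
    if o: ms[n]=o[0][1]; print(n,o[0][0],o[0][3])
if ms: print(fit(ms,M["piston"],[.532,-.043],.012))
c=np.hstack([cv2.resize(FR[n][int(v)-30:int(v)+30,int(u)-40:int(u)+40],None,fx=5,fy=5,interpolation=cv2.INTER_CUBIC) for n,(u,v) in u0.items()])
cv2.imwrite("pics/c6.png",c[:,:,::-1])
E
```

```text
time_s: 21.67
tcp_pos: [0.6009, 0.2982, 0.1431]
tcp_rot: [0.0, 0.335, 0.942, -0.0]
wrist_force: [-0.0, -0.2, -0.0]
gripper_width: 0.0681
finger_force: 0.0
t 21.6667 p [0.6009 0.2982 0.1431] yaw_y 50.9 tilt 0.04 w 0.0681 F [-0.  -0.2 -0. ]
-> eye [0.6043 0.2988 0.043 ] tool delta mm [ -2.2   2.7 100.1] rows 2.4009151856222277
fix turn (units) [-0.001  0.    -0.   ]
top 0.81 [349. 200.]
scene 0.8 [285. 183.]
(array([ 0.5346, -0.0432]), np.float64(0.888))
```

View pics/c6.png

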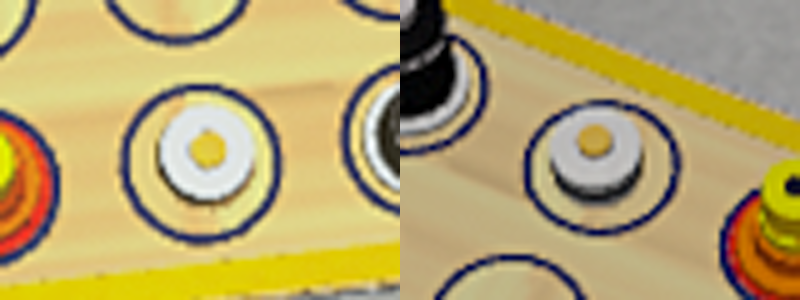

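The piston is in the front middle circle (top (349,200)), about 3 mm off. Now the eye mount.

```bash
python3 -m jog '[-0.6,-0.002,0.0025,0.038,0,0,0, -0.6,0,0,0.038,0,0,0, -0.6,0,0,0.017,0,0,0, -0.6,0,0,0.006,0,0,0, 1,0,0,0,0,0,0, 1,0,0,0,0,0,0, 1,0,0,0,0,0,0, 1,0,0,0,0,0,0, 1,0,0,0,0,0,0, 1,0,0,0,0,0,0]'; python3 -m jog '[1,0,0,0,0,0,0,1,0,0,0,0,0,0]'; python3 go.py eye 0.043; python3 -m jog '[1,0,0,-0.03,0,0,0,1,0,0,-0.04,0,0,0,1,0,0,-0.04,0,0,0,1,0,0,0,0,0,0,1,0,0,0,0,0,0]';  python3 go.py Peye 0.16
```

```text
time_s: 22.7
tcp_pos: [0.6051, 0.2998, 0.0461]
tcp_rot: [0.001, 0.335, 0.942, 0.001]
wrist_force: [-0.4, -1.2, 7.8]
gripper_width: 0.0189
finger_force: 59.6
time_s: 22.87
tcp_pos: [0.6051, 0.2997, 0.0461]
tcp_rot: [0.001, 0.335, 0.942, 0.001]
wrist_force: [-0.6, -0.9, 8.8]
gripper_width: 0.0187
finger_force: 59.6
t 22.8667 p [0.6051 0.2997 0.0461] yaw_y 50.9 tilt 0.15 w 0.0187 F [-0.6 -0.9  8.8]
-> eye [0.6043 0.2988 0.043 ] tool delta mm [ 0.  -1.2  3.1] rows 0.08100969439619841
fix turn (units) [0.003 0.001 0.   ]
time_s: 23.28
tcp_pos: [0.6054, 0.3, 0.1579]
tcp_rot: [0.002, 0.335, 0.942, 0.002]
wrist_force: [1.1, -0.1, -1.8]
gripper_width: 0.0189
finger_force: 59.1
t 23.2833 p [0.6054 0.3    0.1579] yaw_y 50.9 tilt 0.32 w 0.0189 F [ 1.1 -0.1 -1.8]
-> Peye [0.6161 0.0795 0.16  ] tool delta mm [-147.5 -164.3   -2.7] rows 5.294215862449858
fix turn (units) [0.007 0.002 0.   ]
```

```bash
python3 -m jog '[1,-0.0246,-0.0274,0,0,0,0,1,-0.0246,-0.0274,0,0,0,0,1,-0.0246,-0.0274,0,0,0,0,1,-0.0246,-0.0274,0,0,0,0,1,-0.0246,-0.0274,0,0,0,0,1,-0.0246,-0.0274,0,0,0,0,1,0,0,0,0,0,0,1,0,0,0,0,0,0,1,0,0,0,0,0,0]' >/dev/null; python3 go.py Peye 0.058
```

```text
t 24.0333 p [0.6146 0.0791 0.1539] yaw_y 50.9 tilt 0.04 w 0.0187 F [ 0.7  0.5 -1.2]
-> Peye [0.6161 0.0795 0.058 ] tool delta mm [-1.   1.2 95.9] rows 2.3006487262019997
fix turn (units) [-0.    -0.001  0.   ]
```

```bash
python3 -m jog '[1,-0.001,0.001,0.036,0,0,0,1,0,0,0.032,0,0,0,1,0,0,0.016,0,0,0,1,0,0,0.008,0,0,0,1,0,0,0.004,0,0,0,1,0,0,0,0,0,0,1,0,0,0,0,0,0]';python3 go.py Peye 0.058; python3 -m jog '[0.5,0,0,0.0005,0,0,0,-0.3,0,0,0,0,0,0,-0.3,0,0,0,0,0,0,-0.3,0,0,0,0,0,0,-0.3,0,0,-0.02,0,0,0,-0.3,0,0,-0.03,0,0,0,-0.3,0,0,-0.03,0,0,0,-0.3,0,0,-0.04,0,0,0,-0.3,0,0,0,0,0,0]'; python3 -m jog '[-0.3,0.03,0.027,0,0,0,0,-0.3,0.03,0.027,0,0,0,0,-0.3,0.03,0.027,0,0,0,0,-0.3,0.03,0.027,0,0,0,0,-0.3,0.03,0.027,0,0,0,0,-0.3,0.03,0.027,0,0,0,0,-0.3,0,0,0,0,0,0,-0.3,0,0,0,0,0,0,-0.3,0,0,0,0,0,0]'
cat > m1.py <<'E'
from h import *
grab()
import go
E
python3 - <<'E'
from h import *
grab()
b=lambda x,y:np.array([.5715,-.0376])+[np.cos(.1356)*x-np.sin(.1356)*y,np.sin(.1356)*x+np.cos(.1356)*y]
for k,p,z in[("eye_mount",b(.06,.11),.012),("old_stop",[.5018,-.3196],0),("grease_tin",[.3617,-.3138],0),("bump_stop",[.5208,.0663],.041)]:
    ms={}
    for n in FR:
        u=proj(n,[[*p,z+.015]])[0]
        o=[t for t in traces(n,k) if np.hypot(*(t[3]-u))<15]
        if o: ms[n]=o[0][1]
    print(k,len(ms),np.round(p,4),fit(ms,M[k],p,z,(2.4,2.8),k=="eye_mount") if ms else None)
c=np.hstack([cv2.resize(FR["scene"][85:265,180:370],None,fx=2,fy=2),cv2.resize(FR["top"][120:300,270:480],None,fx=2,fy=2)])
cv2.imwrite("pics/end.png",c[:,:,::-1])
E
```

```text
time_s: 24.62
tcp_pos: [0.6167, 0.08, 0.0591]
tcp_rot: [0.0, 0.334, 0.942, 0.0]
wrist_force: [0.6, 0.3, -1.2]
gripper_width: 0.0192
finger_force: 59.2
t 24.6167 p [0.6167 0.08   0.0591] yaw_y 50.9 tilt 0.07 w 0.0192 F [ 0.6  0.3 -1.2]
-> Peye [0.6161 0.0795 0.058 ] tool delta mm [ 0.1 -0.8  1.1] rows 0.031769795468315
fix turn (units) [0.001 0.001 0.   ]
time_s: 25.37
tcp_pos: [0.6191, 0.0791, 0.1847]
tcp_rot: [0.004, 0.335, 0.942, 0.002]
wrist_force: [1.0, 0.7, 0.8]
gripper_width: 0.0555
finger_force: 0.0
time_s: 26.12
tcp_pos: [0.579, 0.3177, 0.1775]
tcp_rot: [0.0, 0.335, 0.942, -0.0]
wrist_force: [1.0, -1.3, -0.8]
gripper_width: 0.0556
finger_force: 0.0
eye_mount 2 [0.6161 0.0795] (array([0.6171, 0.0802, 2.7725]), np.float64(0.815))
old_stop 1 [ 0.5018 -0.3196] (array([ 0.5007, -0.3191]), np.float64(0.896))
grease_tin 1 [ 0.3617 -0.3138] (array([ 0.3661, -0.3121]), np.float64(0.92))
bump_stop 2 [0.5208 0.0663] (array([0.5192, 0.0665]), np.float64(0.842))
```

View pics/end.png

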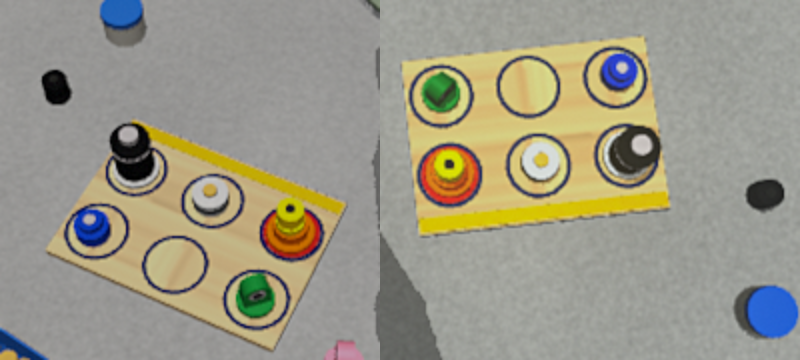

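The picture shows all five parts upright in place: green behind the pad (scene crop (256,296)), the stack on the pad (290,228), the piston in the middle (210,197) and blue behind the reservoir (92,228). The black stop and tin have not moved.

```bash
python3 -c "
from station import arm
print(arm.hand_in())"
```

```text
the job is handed in; nothing more can be done
None
```

I set out all five parts upright on the board, each about 1–4 mm from its target by the camera fits, left the worn black stop and grease tin untouched, and handed the job in at about 26 s; the hand-in returned no verdict.

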